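Find and tag the softest vibration mount

TASK

Three vibration mounts stand in a row on the test board. Feel their spring pads with a fingertip, pressing each pad well down one after the other from left to right, then push the tag of the mount with the softest pad fully down. Leave the other two tags up, and do not move the things lying about.

Things in the scene. Friction and masses are not known exactly. Their poses are not given: they have to be found in the camera images.
- test_board: aluminium board fixed on the bench that carries the three mounts in a row along its y, about 125 mm apart; 150 x 380 x 8 mm; origin at the centre of its underside, x away from the robot (turned at most 0.18 rad), y to the left
- mount_a: one of three equal-looking vibration mounts fixed on the board, in any order: grey foot 104 (x) x 50 (y) x 8 mm with a dark round cup (radius 20.5, top at 36 mm) at x = +28 mm, the pad above it, and a grey block (22 x 34, top at 40 mm) at x = -32 mm, the tag standing out of it; origin at the centre of the foot's underside (8 mm above the bench), x away from the robot, within 0.12 rad of the board
- pad_a_top (a point): middle of the top of this mount's pad, a round level disc of radius 18 mm with a black rubber face on a coil spring, 60 mm above the mount's underside at rest; moves down with the pad
- pad_a (a joint): how far this pad is pressed down, in m: 0 at rest, 0.014 at its hard stop; it springs back. Of the three springs one is about 250, one 800 and one 1800 N/m (practically no preload); which is which must be felt
- tag_a_top (a point): middle of the flat top of this mount's tag, a white T-shaped tab with a level head 18 (x) x 28 (y) x 5 mm, 58 mm above the mount's underside when up; moves down with the tag
- tag_a (a joint): how far this tag is pushed down, in m: 0 up (start), 0.012 at its hard stop; it moves against 5 N of friction and up to 3 N of spring, and stays where it is left. A sprung arm inside makes a tag that is down hold its own pad partly down: with the tag fully down the softest pad sinks about 5.5 mm, the others 3 mm or less
- mount_b: one of three equal-looking vibration mounts fixed on the board, in any order: grey foot 104 (x) x 50 (y) x 8 mm with a dark round cup (radius 20.5, top at 36 mm) at x = +28 mm, the pad above it, and a grey block (22 x 34, top at 40 mm) at x = -32 mm, the tag standing out of it; origin at the centre of the foot's underside (8 mm above the bench), x away from the robot, within 0.12 rad of the board
- pad_b_top (a point): middle of the top of this mount's pad, a round level disc of radius 18 mm with a black rubber face on a coil spring, 60 mm above the mount's underside at rest; moves down with the pad
- pad_b (a joint): how far this pad is pressed down, in m: 0 at rest, 0.014 at its hard stop; it springs back. Of the three springs one is about 250, one 800 and one 1800 N/m (practically no preload); which is which must be felt
- tag_b_top (a point): middle of the flat top of this mount's tag, a white T-shaped tab with a level head 18 (x) x 28 (y) x 5 mm, 58 mm above the mount's underside when up; moves down with the tag
- tag_b (a joint): how far this tag is pushed down, in m: 0 up (start), 0.012 at its hard stop; it moves against 5 N of friction and up to 3 N of spring, and stays where it is left. A sprung arm inside makes a tag that is down hold its own pad partly down: with the tag fully down the softest pad sinks about 5.5 mm, the others 3 mm or less
- mount_c: one of three equal-looking vibration mounts fixed on the board, in any order: grey foot 104 (x) x 50 (y) x 8 mm with a dark round cup (radius 20.5, top at 36 mm) at x = +28 mm, the pad above it, and a grey block (22 x 34, top at 40 mm) at x = -32 mm, the tag standing out of it; origin at the centre of the foot's underside (8 mm above the bench), x away from the robot, within 0.12 rad of the board
- pad_c_top (a point): middle of the top of this mount's pad, a round level disc of radius 18 mm with a black rubber face on a coil spring, 60 mm above the mount's underside at rest; moves down with the pad
- pad_c (a joint): how far this pad is pressed down, in m: 0 at rest, 0.014 at its hard stop; it springs back. Of the three springs one is about 250, one 800 and one 1800 N/m (practically no preload); which is which must be felt
- tag_c_top (a point): middle of the flat top of this mount's tag, a white T-shaped tab with a level head 18 (x) x 28 (y) x 5 mm, 58 mm above the mount's underside when up; moves down with the tag
- tag_c (a joint): how far this tag is pushed down, in m: 0 up (start), 0.012 at its hard stop; it moves against 5 N of friction and up to 3 N of spring, and stays where it is left. A sprung arm inside makes a tag that is down hold its own pad partly down: with the tag fully down the softest pad sinks about 5.5 mm, the others 3 mm or less
- relay: bystander, loose: blue box-shaped relay, 13 x 29 x 26 mm high, standing on the board between the left and middle mounts; origin at its underside
- dongle: bystander, loose: flat black programming dongle, 17 x 56 x 9 mm, lying on the board between the middle and right mounts; origin at its underside
- screw_jar: bystander, loose: jar with black lid, diameter 43, height 46 mm, on the bench right of the board; origin at its underside
- solder_spool: bystander, loose: white spool of solder, diameter 56, height 36 mm, on the bench behind the board; origin at its underside
- cutters: bystander, loose: flush cutters with red grips, 45 x 120 x 12 mm, lying on the bench right of the board; origin at the underside

How it is judged:
On the way, in this order (a step that is already met when the one before it is completed fails the run):
1. the left pad is pressed down by at least 2.5 mm (((y of mount_a in the frame of test_board above 0.0625 m and value of joint pad_a above 0.0025 m) or (y of mount_b in the frame of test_board above 0.0625 m and value of joint pad_b above 0.0025 m) or (y of mount_c in the frame of test_board above 0.0625 m and value of joint pad_c above 0.0025 m))), for 0.05 s.
2. the middle pad is pressed down by at least 2.5 mm (((y of mount_a in the frame of test_board between -0.0625 and 0.0625 m and value of joint pad_a above 0.0025 m) or (y of mount_b in the frame of test_board between -0.0625 and 0.0625 m and value of joint pad_b above 0.0025 m) or (y of mount_c in the frame of test_board between -0.0625 and 0.0625 m and value of joint pad_c above 0.0025 m))), for 0.05 s.
3. the right pad is pressed down by at least 2.5 mm (((y of mount_a in the frame of test_board below -0.0625 m and value of joint pad_a above 0.0025 m) or (y of mount_b in the frame of test_board below -0.0625 m and value of joint pad_b above 0.0025 m) or (y of mount_c in the frame of test_board below -0.0625 m and value of joint pad_c above 0.0025 m))), for 0.05 s.
4. the tag of the mount with the softest pad is pushed fully down (its pad sinks with it by more than 3.6 mm, which only the softest does) (((value of joint tag_a above 0.01 m and value of joint pad_a above 0.0036 m) or (value of joint tag_b above 0.01 m and value of joint pad_b above 0.0036 m) or (value of joint tag_c above 0.01 m and value of joint pad_c above 0.0036 m))), for 0.1 s.
At the end, for the whole second after the job is handed in: The tag of the mount with the softest pad is down by more than 10 of its 12 mm and holds that pad down by more than 3.6 mm (a harder pad sinks 3 mm or less), the other two tags are down by less than 3 mm, and every bystander is within 15 mm of where it stood (((value of joint tag_a above 0.01 m and value of joint pad_a above 0.0036 m and value of joint each of tag_b, tag_c below 0.003 m) or (value of joint tag_b above 0.01 m and value of joint pad_b above 0.0036 m and value of joint each of tag_a, tag_c below 0.003 m) or (value of joint tag_c above 0.01 m and value of joint pad_c above 0.0036 m and value of joint each of tag_a, tag_b below 0.003 m)) and distance of each of relay, dongle, screw_jar, solder_spool, cutters from where it was at the start of the episode below 0.015 m); the robot touches nothing.
It fails at once if a tag of a mount that is not the softest is pushed down by more than 9 mm (its pad sinks less than 3 mm) ((value of joint tag_a above 0.009 m and value of joint pad_a below 0.003 m) or (value of joint tag_b above 0.009 m and value of joint pad_b below 0.003 m) or (value of joint tag_c above 0.009 m and value of joint pad_c below 0.003 m)).
It fails at once if a bystander is moved, carried or lifted by more than 15 mm (distance of any of relay, dongle, screw_jar, solder_spool, cutters from where it was at the start of the episode above 0.015 m).
It also fails if it takes over 48 s, if anything falls off the work surface, if the arm or the gripper's body presses on something with over 40 N, if the wrist force passes 120 N, or if a joint passes its speed limit or range.

ROBOT

A 6-joint arm with a two-finger parallel gripper is mounted at the origin on a cart in front of the work surface, level with it; the furniture and walls round the work are solid. World frame = base frame: x ahead of the robot, y to its left, z up, the work surface at z = 0. Lengths are in m, angles in rad, forces in N, time in s.
With the tool pointing down it reaches from about 0.25 to 0.8 m from the base axis. Payload 8.5 kg.
Tool frame: the origin (TCP) lies at the very end of the fingers, on their centre line; the grasp point (between the pads) lies 19 mm behind it; z points along the fingers, y is the direction in which the jaws open and shut (so a half turn about z gives the same grasp; the last joint's range is limited). The gripper opens to 85 mm and grips with 20 to 120 N. Pads are 22 mm wide; open, the fingers measure 114 mm over their backs; the gripper's body (76 mm by 85 mm) begins 54 mm behind the grasp point. The pads swing forward as they close: fully open they stand 13 mm farther back than shut.
Start: joints at [-1.307, 0.238, -0.013, 1.319, 0, 1.571], TCP at [0.137, -0.507, 0.231] pointing down, gripper open.
Joint ranges: [-2.66, 2.66], [-1.03, 1.9], [-1.14, 1.46], [-1.82, 2.27], [-1.45, 1.34], [-3.14, 3.14]. Speed limits (rad/s): [2.22, 2.22, 2.79, 3.14, 3.14, 3.14].

INTERFACE

Orientations are given as a unit quaternion [x, y, z, w].
In Python, from bench import ctrl gives the robot as it stands. Calls block until the motion is done:
- ctrl.goto(position, orientation): joint-space move of the TCP to a pose.
- ctrl.line_to(position, rotation=None, vel=0.15): straight line of the TCP; rotation=None keeps the orientation; vel is the mean speed in m/s.
- ctrl.move_j(angles): joint-space move.
- ctrl.release() and ctrl.gripper_close(grip_force=None): open the fingers fully, or close them until they stop; grip_force is the grip in N (None keeps the last).
- ctrl.wait(seconds).
- ctrl.inverse_kinematics(position, orientation): joint angles nearest the present ones, or None.
- ctrl.grab_frame(name): name is "side" or "top"; returns a dict with "img" (400x640x3 uint8, blue, green, red), "fx", "fy", "cx", "cy" (pixels), "dist" ([k1, k2, p1, p2, k3] as OpenCV has them; the pictures are not rectified), "view" (4x4, takes a point from world to camera coordinates). Camera axes: x right, y down, z forward; pixel columns grow to the right and rows downward; lengths in m; the calibration is good to about 2 mm. A picture is of the moment at which its call begins. There is no depth.
A pose or a line that the arm cannot do raises ctrl.IKError and nothing moves.
- ctrl.sign_off(): hands the job in, once; it reports no verdict.
Readings, each from a call of its own:
- ctrl.current_time_s(): time.
- ctrl.current_joint_pos(): joint angles.
- ctrl.current_joint_vel(): joint speeds.
- ctrl.current_tau(): joint torques, N m.
- ctrl.current_ee_pos(): TCP position.
- ctrl.current_tool_rot(): TCP orientation.
- ctrl.current_force(): force on the tool from outside, world axes, zero at the start.
- ctrl.current_wrist_torque(): the same for the moment, N m.
- ctrl.current_opening(): finger opening in m.
Only numpy, scipy, OpenCV 4.12 (cv2) and the standard library are available. Lean on these libraries where they do the work, as an engineer would, in place of code of your own. Each camera call takes 0.05 s, during which the arm holds its last target.

## Working session

There is one attempt and no reset: what is moved stays moved. The work goes in short steps, each a Python script; the robot and the scene stay as the last script left them, time stands still between calls to the robot, and variables do not carry over. Pictures are saved under pics/ and viewed, and the job is handed in when it is done.

```bash
mkdir -p pics; ls; python3 - <<'E'
from bench import ctrl
import cv2
for n in("top","side"):
    f=ctrl.grab_frame(n);cv2.imwrite(f"pics/{n}0.png",f["img"]);print(n,f["fx"],f["fy"],f["cx"],f["cy"],f["dist"],f["view"])
print(ctrl.current_time_s(),ctrl.current_tool_rot(),ctrl.current_ee_pos())
E
```

```text
pics
top 395.9833481547402 395.9833481547402 317.55063940910196 199.65191237488523 [-0.00980823  0.          0.          0.          0.        ] [[-0.00936279 -0.99947983 -0.03086102 -0.24170349]
 [-0.99532836  0.0122808  -0.09576341  0.59286937]
 [ 0.09609259  0.02982024 -0.99492561  0.89985288]
 [ 0.          0.          0.          1.        ]]
side 502.75801628732466 502.75801628732466 318.2855777263459 199.67873228923287 [0.00975188 0.         0.         0.         0.        ] [[ 0.99748808  0.06804679 -0.01967666 -0.53913731]
 [ 0.01458382 -0.46911796 -0.88301509 -0.05262857]
 [-0.06931702  0.88051007 -0.46893195  1.69915096]
 [ 0.          0.          0.          1.        ]]
0.1 [ 9.91314469e-01  1.31511189e-01 -8.56018334e-05 -6.50583243e-04] [ 0.13679825 -0.50647363  0.2307395 ]
```

View pics/top0.png

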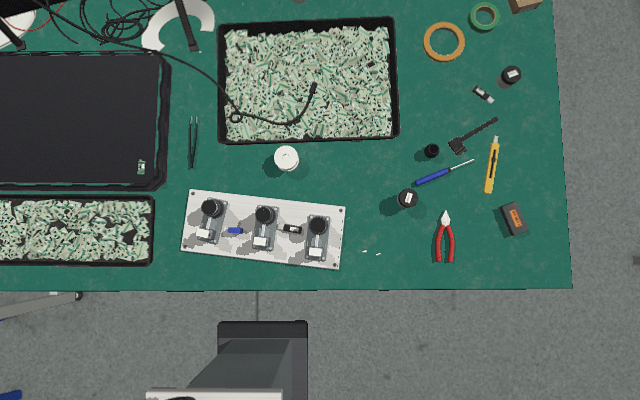

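View pics/side0.png

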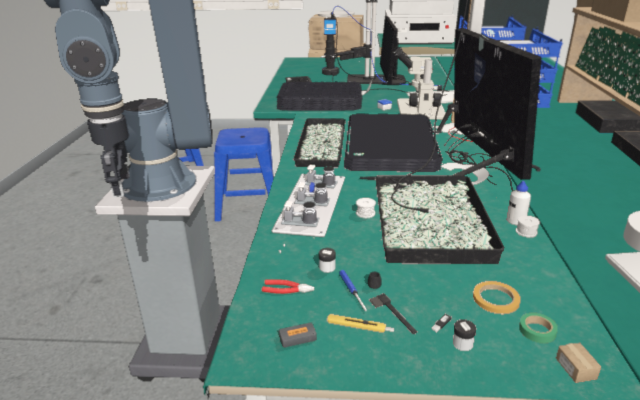

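The top view shows the board at about (185–345, 190–268), with the three mounts near columns 210, 265 and 317. I'll zoom in.

```bash
python3 - <<'E'
import cv2
a=cv2.imread("pics/top0.png")[180:280,172:352];cv2.imwrite("pics/topz.png",cv2.resize(a,None,fx=4.4,fy=4.4,interpolation=cv2.INTER_CUBIC))
a=cv2.imread("pics/side0.png")[155:245,265:385];cv2.imwrite("pics/sidez.png",cv2.resize(a,None,fx=6,fy=6,interpolation=cv2.INTER_CUBIC))
E
```

```text
(no output)
```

View pics/topz.png

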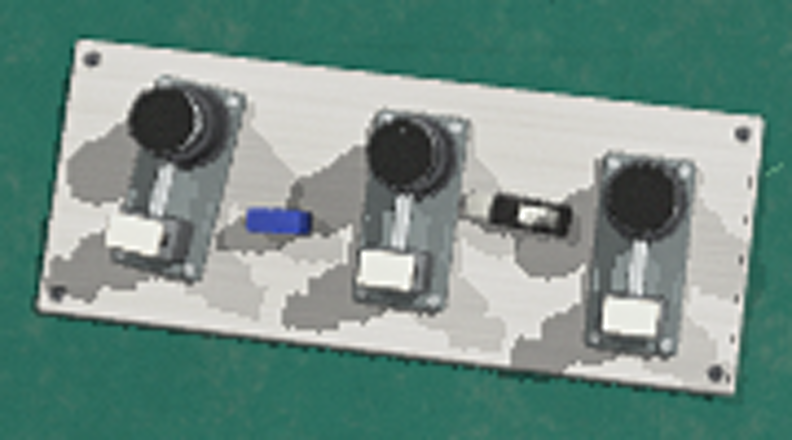

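View pics/sidez.png

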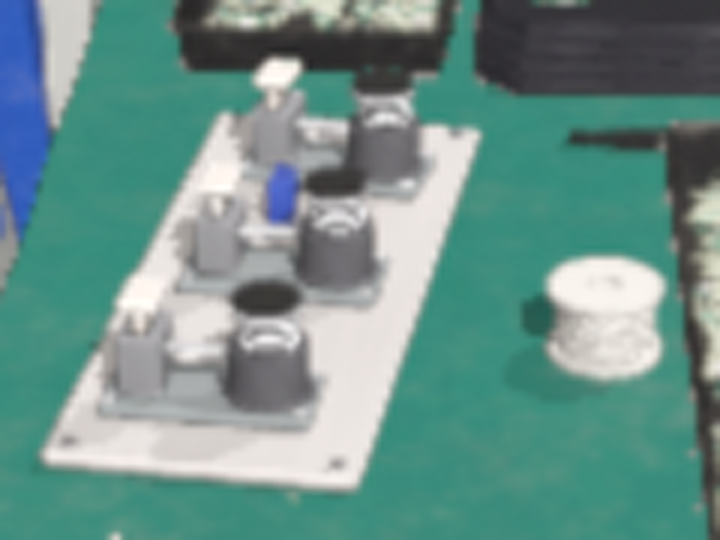

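```bash
cat > h.py <<'E'
import numpy as np, cv2
from bench import ctrl
def px2w(f,uv,z):
    K=np.array([[f["fx"],0,f["cx"]],[0,f["fy"],f["cy"]],[0,0,1]])
    n=cv2.undistortPoints(np.array([[uv]],float),K,np.array(f["dist"])).ravel()
    V=np.array(f["view"]);R,t=V[:3,:3],V[:3,3]
    c=-R.T@t;d=R.T@np.array([n[0],n[1],1]);return c+d*(z-c[2])/d[2]
E
python3 - <<'E'
from h import *
f=ctrl.grab_frame("top");g=ctrl.grab_frame("side")
zt=lambda p:(np.array(p)+.5)/4.4-.5+[172,180]
zs=lambda p:(np.array(p)+.5)/6-.5+[265,155]
for p in[(162,117),(401,152),(641,200)]:print("pad",px2w(f,zt(p),.068))
for p in[(136,233),(387,270),(632,318)]:print("tag",px2w(f,zt(p),.066))
for p in[(384,80),(334,183),(267,297)]:print("sidepad",px2w(g,zs(p),.068))
for p in[(279,73),(219,181),(142,293)]:print("sidetag",px2w(g,zs(p),.066))
for p in[(78,40),(762,118),(735,393),(40,310)]:print("board",px2w(f,zt(p),.008))
E
```

```text
pad [ 0.57429205 -0.00450421  0.068     ]
pad [ 0.55508063 -0.12701424  0.068     ]
pad [ 0.52957377 -0.24832516  0.068     ]
tag [0.51551417 0.00845155 0.066     ]
tag [ 0.49570909 -0.11980408  0.066     ]
tag [ 0.47069346 -0.24320573  0.066     ]
sidepad [ 0.57543057 -0.0035683   0.068     ]
sidepad [ 0.55657953 -0.12912717  0.068     ]
sidepad [ 0.53301019 -0.24994804  0.068     ]
sidetag [0.51765806 0.00862278 0.066     ]
sidetag [ 0.49800982 -0.12446735  0.066     ]
sidetag [ 0.47339136 -0.24421042  0.066     ]
board [0.62215055 0.06129895 0.008     ]
board [ 0.574899   -0.31202414  0.008     ]
board [ 0.4287161 -0.2954043  0.008    ]
board [0.47546186 0.07890066 0.008     ]
```

```bash
cat >> h.py <<'E'
from scipy.spatial.transform import Rotation as Ro
Q=(Ro.from_euler('z',-0.12)*Ro.from_quat([1,0,0,0])).as_quat()
PAD=[(.5748,-.0040),(.5558,-.1281),(.5313,-.2491)]
TAG=[(.5166,.0085),(.4968,-.1221),(.4720,-.2437)]
def press(i):
    x,y=PAD[i]
    ctrl.line_to([x,y,.072],vel=.08);ctrl.wait(.15)
    f0=np.array(ctrl.current_force())
    for z in(.064,.060):
        ctrl.line_to([x,y,z],vel=.03);ctrl.wait(.25)
        print(i,z,np.round(ctrl.current_ee_pos(),4),np.round(np.array(ctrl.current_force())-f0,2),round(ctrl.current_time_s(),2))
    ctrl.line_to([x,y,.095],vel=.12)
E
python3 - <<'E'
from h import *
print(ctrl.inverse_kinematics([*PAD[0],.11],Q))
ctrl.gripper_close()
print(ctrl.current_time_s(), ctrl.current_opening())
ctrl.goto([*PAD[0],.11],Q)
print(ctrl.current_time_s(),ctrl.current_ee_pos(),ctrl.current_force())
f=ctrl.grab_frame("side");cv2.imwrite("pics/s1.png",cv2.resize(f["img"][60:260,200:420],None,fx=2.7,fy=2.7))
E
```

```text
[-0.00695883  0.38673433 -0.11776592  1.06629608  0.         -3.02855148]
0.9667 -7.393754441258723e-06
4.775 [ 0.57479849 -0.00427505  0.11004113] [ 4.63426590e-01 -1.03152308e-04 -5.41164136e-02]
```

View pics/s1.png

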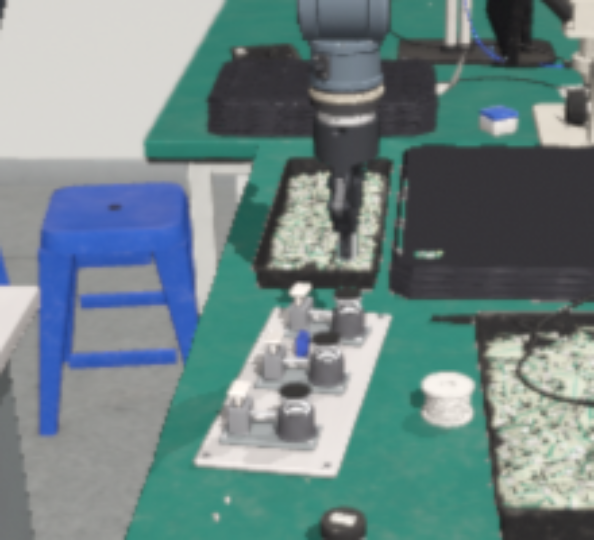

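The closed fingertip stands above the left pad at about (348, 260), clear of it. Joint 6 is near its limit, so I'll check whether the other pads need the half-turned orientation.

```bash
python3 - <<'E'
from h import *
Qf=(Ro.from_quat(Q)*Ro.from_euler('z',np.pi)).as_quat()
for q in(Q,Qf):
  for p in PAD+TAG:
    r=ctrl.inverse_kinematics([*p,.095],q);print(None if r is None else np.round(r,2))
E
```

```text
[-0.01  0.4  -0.14  1.03  0.   -3.03]
[-0.23  0.39 -0.15  1.03  0.    3.04]
[-0.44  0.42 -0.11  1.04  0.    2.82]
[ 0.02  0.31 -0.28  0.98  0.   -3.01]
[-0.24  0.3  -0.29  0.98  0.    3.02]
[-0.48  0.33 -0.25  0.99  0.    2.78]
[-0.01  0.4  -0.14  1.03  0.    0.11]
[-0.23  0.39 -0.15  1.03  0.   -0.11]
[-0.44  0.42 -0.11  1.04  0.   -0.32]
[ 0.02  0.31 -0.28  0.98  0.    0.14]
[-0.24  0.3  -0.29  0.98  0.   -0.12]
[-0.48  0.33 -0.25  0.99  0.   -0.36]
```

The other pads do need it, so I'll turn to the flipped orientation and press the left pad.

```bash
echo "Q=(Ro.from_quat(Q)*Ro.from_euler('z',np.pi)).as_quat()" >> h.py; python3 - <<'E'
from h import *
ctrl.goto([*PAD[0],.095],Q);print(ctrl.current_time_s())
press(0);print(ctrl.current_time_s())
E
```

```text
7.475
0 0.064 [ 0.5748 -0.004   0.0641] [-0.76  0.5  -0.14] 8.73
0 0.06 [ 0.5749 -0.004   0.0601] [1.15 1.34 1.57] 9.27
9.7083
```

```bash
cat >> h.py <<'E'
def favg(n=8):
    a=[]
    for _ in range(n): a.append(ctrl.current_force());ctrl.wait(.02)
    return np.mean(a,0)
def press(i,zs=(.064,.060)):
    x,y=PAD[i]
    ctrl.line_to([x,y,.073],vel=.08);ctrl.wait(.1)
    f0=favg()
    for z in zs:
        ctrl.line_to([x,y,z],vel=.03);ctrl.wait(.1)
        print(i,z,np.round(ctrl.current_ee_pos(),4),np.round(favg()-f0,2),round(ctrl.current_time_s(),2))
    if i==2:
        f=ctrl.grab_frame("side");cv2.imwrite("pics/s2.png",cv2.resize(f["img"][120:260,230:400],None,fx=4,fy=4))
    ctrl.line_to([x,y,.095],vel=.12)
E
python3 - <<'E'
from h import *
for i in(1,2):
    ctrl.line_to([*PAD[i],.095],rotation=Q,vel=.15)
    press(i)
print(ctrl.current_time_s())
E
```

```text
1 0.064 [ 0.5563 -0.1282  0.0643] [ 2.63 -0.34  2.66] 12.03
1 0.06 [ 0.5562 -0.1282  0.0603] [ 2.19 -0.69  5.61] 12.55
2 0.064 [ 0.5318 -0.2494  0.0645] [0.22 0.25 7.01] 15.31
2 0.06 [ 0.5319 -0.2494  0.0611] [-1.5   1.31 12.75] 15.82
16.3167
```

View pics/s2.png

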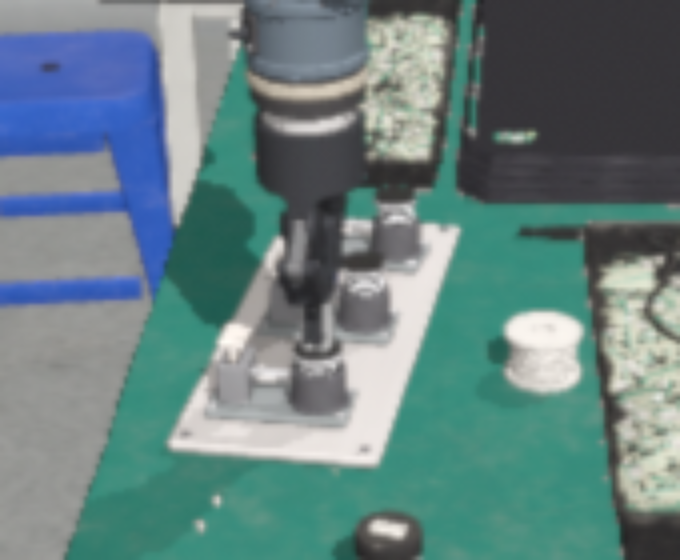

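The forces at about 8 mm of press are 1.6, 5.6 and 12.8 N, which matches 250, 800 and 1800 N/m from left to right. The picture shows the tip on the right pad at about (318, 345). The left pad is softest, so I'll push its tag.

```bash
python3 - <<'E'
from h import *
x,y=TAG[0]
ctrl.line_to([x,y,.1],rotation=Q,vel=.2)
ctrl.line_to([x,y,.071],vel=.1)
f0=favg(4)
for z in(.060,.054,.0525):
    ctrl.line_to([x,y,z],vel=.03);ctrl.wait(.15)
    print(z,np.round(ctrl.current_ee_pos(),4),np.round(favg(4)-f0,1),ctrl.current_time_s())
    if ctrl.current_force()[2]>35:break
E
```

```text
0.06 [0.5164 0.0085 0.0599] [0.3 0.3 0.7] 19.0
0.054 [0.5164 0.0086 0.0541] [-1.9  0.5  4.7] 19.5667
0.0525 [0.5165 0.0085 0.0539] [-7.1  0.3 21.7] 20.0333
```

```bash
python3 - <<'E'
from h import *
x,y=TAG[0]
ctrl.line_to([x,y,.1],vel=.1)
ctrl.goto([.33,-.3,.25],Q)
print(ctrl.current_time_s(),ctrl.current_force())
f=ctrl.grab_frame("top");g=ctrl.grab_frame("side")
a=cv2.resize(f["img"][180:280,172:352],None,fx=4.4,fy=4.4,interpolation=cv2.INTER_CUBIC);cv2.imwrite("pics/t3.png",a)
cv2.imwrite("pics/s3.png",cv2.resize(g["img"][155:245,265:385],None,fx=6,fy=6,interpolation=cv2.INTER_CUBIC))
E
```

```text
22.1083 [0.07486465 0.01425246 1.04110101]
```

View pics/t3.png

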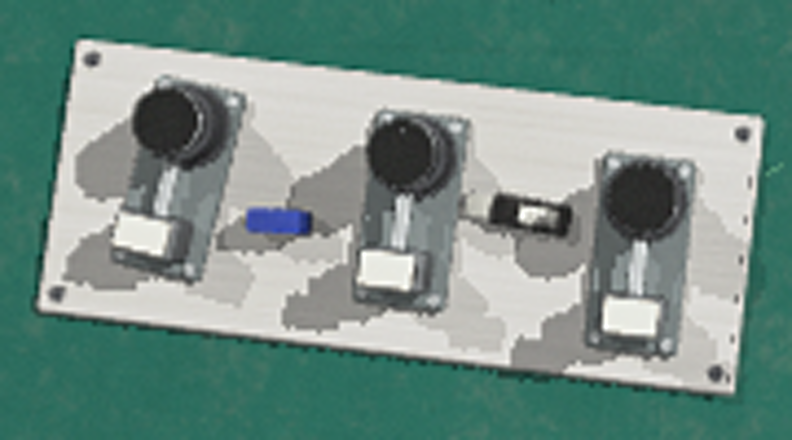

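View pics/s3.png

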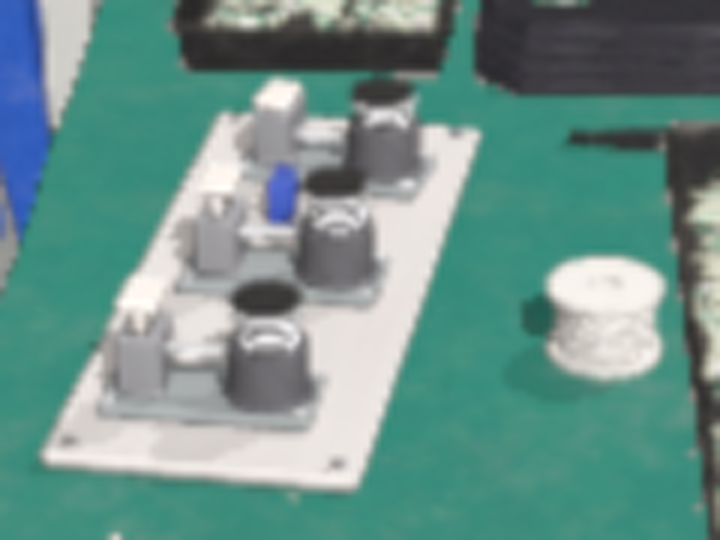

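The left tag is now on its block (side view about (279, 95), was 73). Its pad has sunk about 10 px at 6x zoom (80 → 90), roughly 5 mm. The middle and right tags, the relay, the dongle and the spool look unchanged, and the arm is clear.

```bash
python3 - <<'E'
from bench import ctrl
ctrl.sign_off()
E
```

```text
the job is handed in; nothing more can be done
```

I pressed the left, middle and right pads in that order with the closed fingertip, found the left one softest, pushed its tag fully down and handed the job in. The robot's clock stood at about 22 s of the 48 s allowed.

- **Feeling the pads:** at a commanded press of 8 mm the forces were about 1.6, 5.6 and 12.8 N, left to right. That fits springs of 250, 800 and 1800 N/m. The force readings carried roughly 1 N or more of noise and sideways drift, but the gaps between pads were much larger.
- **Pushing the tag:** the fingertip stopped at z = 53.9 mm with about 22 N, which is the tag's hard stop (54 mm above the bench). The force on the way down read lower than the stated 5 N of friction: 0.7 N at half travel and 4.7 N near the bottom.
- **Last pictures:** the left tag sat down on its block and its pad had sunk about 5 mm. The other two tags were still up, and the relay, dongle and spool looked unmoved. I did not re-check the jar and cutters, which lay outside those close-ups, but the arm did not work near them. The arm had retreated and was touching nothing, although the vertical force still read 1 N in free air.

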